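# Set the burr grinder one step coarser and hold its twist lid at pulse

### The arm

A 6-joint arm with a two-finger parallel gripper is mounted at the origin on the work surface. World frame = base frame: x ahead of the robot, y to its left, z up, the work surface at z = 0. Lengths are in m, angles in degrees, forces in N, time in s.
With the tool pointing down it reaches from about 0.25 to 0.725 m from the base axis. Payload 9.7 kg.
Tool frame: the origin (TCP) lies on the centre line of the jaws, within the pads' length; the fingertips stand 17 mm ahead of it and the grasp point (between the pads) lies 2 mm behind it (bot.tip_extent is the distance from the TCP to the fingertips, in m); z points along the fingers, y is the line along which they close (so a half turn about z gives the same grasp; the last joint's range is limited). The gripper opens to 85 mm and grips with 20 to 120 N. Pads are 22 mm wide; open, the fingers measure 114 mm over their backs; the gripper's body (76 mm by 85 mm) begins 54 mm behind the grasp point. The pads swing forward as they close: fully open they stand 13 mm farther back than shut.
Start: joints at [-64.916, 4.979, 10.078, 95.1, 0, 90], TCP at [0.233, -0.498, 0.248] pointing down, gripper open.
Joint ranges: [-179.16, 179.16], [-48.56, 103.87], [-65.8, 70.77], [-126.05, 130.52], [-82.76, 87.17], [-180, 180]. Speed limits (degrees/s): [127.2, 127.2, 147.25, 180, 180, 180].

### API

Orientations are given as [roll, pitch, yaw] about the fixed x, y, z axes, in that order (R = Rz(yaw) Ry(pitch) Rx(roll)).
In Python, from workcell import bot gives the robot as it stands.
- The arm moves only by the tool carry_out, never from a script. Its argument "moves" is text: rows parted by semicolons, each of 7 numbers parted by spaces: the shift along the tool's x, y, z in mm, then the turn, a rotation vector about the tool's x, y, z in degrees, then the finger opening in mm, from 0 to 85.4. A call has 1 to 20 rows; each row is the pose to reach, as a shift and turn from the pose commanded when the call began, along the tool's axes at that moment; what a row does not reach only later rows make up. A row lasts 1/10 s, in which the tool goes at most 50 mm and 8.59 degrees, less where a joint would pass 70% of its speed; a pose out of reach is approached as far as the arm can. A call with a gripper value outside its range is refused whole. The fingers move at their own pace and stop on an object; "force" is the grip in N (left out, the last holds). Time passes only in rows, so rows that repeat a pose let the fingers close. It gives the time, the measured TCP pose, the force, the opening and the grip force at its end, in the units of the state.
- bot.get_obs(): the state, without advancing time (a new reading comes with each control period).
- bot.camera(name): name is "side" or "top"; returns a dict with "img" (420x560x3 uint8, red, green, blue), "mtx" (3x3 intrinsics, pixels), "position" and "orientation" of the camera in the world. Camera axes: x right, y up, looking along -z (the intrinsics and any distortion apply to the point x, -y, -z); pixel columns grow to the right and rows downward; lengths in m; the calibration is good to about 2 mm. A picture is of the moment at which its call begins. There is no depth.
- bot.job_done(): hands the job in; it is judged then, once.
The state is a dict: "time": time; "q": joint angles; "qd": joint speeds; "joint_efforts": joint torques, N m; "ee_pos": TCP position; "tcp_rot": TCP orientation; "wrist_force": force on the tool from outside, world axes, zero at the start; "torque": the same for the moment, N m; "opening": finger opening in m; "grasp_force": force on a finger pad.
Only numpy, scipy, OpenCV 4.12 (cv2) and the standard library are available. Lean on these libraries where they do the work, as an engineer would, in place of code of your own. Each camera call takes 0.05 s, during which the arm holds its last target. There are 200 camera calls.

### The job

Set the coffee grinder one step coarser: lift the sprung locking pin by its knob, swing the grind collar with it anticlockwise (seen from above) from the first hole to the middle one, and let the pin drop home. Then fit the loose lid, its two lugs down through the slots in the throat until its flange sits on the rim, and turn it clockwise half way, until its wing grip points at the long pulse bar on the rim, well short of the lock click at the square block. The job ends with the robot still gripping the lid and holding it at pulse against its spring; leave everything else where it stands.

Things in the scene. Friction and masses are not known exactly. Their poses are not given: they have to be found in the camera images.
- grinder: burr coffee grinder, fixed: steel housing 120 mm across, black neck 110 mm across, rim 207 mm above the counter. Origin on the counter at its axis, z up; the grounds drawer is on its -x side. Round the foot of the neck lies an aluminium index plate 186 mm across, top at z = 162, and on it the dark grind collar (top z = 173) with one ear, 26 mm wide, reaching 95 mm from the axis
- throat (a point): centre of the throat, on the grinder's axis, at the top of the lip (207 mm above the counter). The throat is 72 mm in bore at a white lip 7 mm thick; two slots 17 mm wide, at the grinder's +x and -x, let the lid's lugs down through the lip into the channel beneath
- slot_mark (a point): raised dot on the rim at the grinder's +x slot, 51.5 mm from the axis, 207 mm up; a second slot and dot lie opposite
- pulse_mark (a point): raised long bar on the rim that runs over its edge: pulse, 0.62 rad (35.5 deg) clockwise of the dot seen from above, 51.5 mm from the axis; a second bar lies opposite
- lock_mark (a point): raised square block on the rim: lock, 1.24 rad (71 deg) clockwise of the dot, 51.5 mm from the axis; a second one lies opposite
- middle_hole (a point): mouth of the middle one of three holes in the index plate's top, 80 mm from the axis at the grinder's -y. The first hole lies 30 deg clockwise of it (seen from above), the last 30 deg anticlockwise; one, two and three pips on the plate's edge. A hole leaves the pin about 2 mm of play either way along the arc
- pin_knob (a point): middle of the locking pin's black knob, an upright cylinder 20 mm across and 28 mm high; its foot is 5 mm above the collar's ear. Pin home, this point is 193 mm above the counter. The knob stands 80 mm from the grinder's axis, goes round it with the collar and does not turn in the ear. The neck is 25 mm from the knob's axis; along the arc both sides are free
- lock_pin (a joint): lift of the pin in m: 0 = fully home in a hole, 0.008 = its tip rides on the plate, 0.014 = top of its travel. A spring pulls it down with 3 N (home) to 5 N (top)
- grind_collar (a joint): angle of the collar in rad about the grinder's axis, anticlockwise from above positive: 0 = first hole (start), 0.524 = middle hole, 1.047 = last hole. Light friction; it turns only while the pin is lifted 8 mm or more or rides on the plate
- lid: loose black twist lid with a grey wing grip, about 0.15 kg, 66 mm high, on the counter right way up. Origin at the centre of its underside, z up, x along the wing grip. Plug 68 mm across, z = 0 to 18; flange 90 mm across, underside at z = 18; dome to z = 34; wing grip on top 60 mm long (x), 20 mm thick (y), to z = 66. The same turned half round. Fitted, it rests on its flange with this origin 189 mm above the counter
- lid_lug (a point): tip of the lug at the lid's +x, 43 mm from its axis and 5 mm above its underside; the lug is 10 mm wide and 6.5 mm high, and another lies opposite at -x. In line with the slots they have about 3 mm of play each way; turned clockwise they meet the switch after 0.1 rad
- lid_grip (a point): point on the lid's axis in the wing grip, 56 mm above the lid's underside, a good height for the middle of the finger pads
- pulse_switch (a joint): angle in rad of the sprung switch ring under the lip that the lugs push clockwise: 0 = at rest, then the lid's turn past the slots less 0.1, so 0.52 with the lid at the pulse bar. It turns a released lid back: 0.04 N m at 0, 0.09 N m at pulse. From about 0.63 the lock rollers are felt; near 1.1 they click past the lugs
- spatula: teal silicone spatula with a wooden handle, 260 mm long, lying on the trivet along y; origin under its middle
- measuring_cup: stainless steel measuring cup, 64 mm across, 44 mm high, 85 mm flat handle at its rim; stands on the trivet; origin at the centre of its underside
- tumbler: green glass tumbler, 74 mm across, 105 mm high, at the back of the trivet; origin at the centre of its underside
- ramekin0: white ceramic ramekin, 86 mm across, 46 mm high, inside the clear acrylic cabinet at the far left; origin at the centre of its underside
- ramekin1: the other white ramekin, same size, beside it in the cabinet
- bean_jar: closed jar of coffee beans, 90 mm across, 150 mm high, beyond the grinder; origin at the centre of its underside
- scoop: coffee scoop with a wooden handle, 160 mm long, 28 mm high at its bowl, lying on the counter between the grinder and the lid, towards the robot; origin under its middle

How it is judged (in metres and radians):
On the way, in this order (a step that is already met when the one before it is completed fails the run):
1. the locking pin is lifted clear of the first hole (value of joint lock_pin above 0.0075 m), for 0.1 s.
2. the collar stands at the middle hole with the pin home in it (value of joint grind_collar between 0.47 and 0.58 rad and value of joint lock_pin below 0.002 m), for 0.2 s.
3. the lid sits in the throat, flange on the rim, its lugs down in the slots and not yet turned (z of lid in the frame of grinder between 0.1865 and 0.1915 m and horizontal distance between lid and throat below 0.004 m and angle between lid's own z axis and vertical below 0.05 rad and angle between the x axis of lid and the x axis of grinder, either way round below 0.2 rad), for 0.1 s.
At the end, for the whole second after the job is handed in: Collar at the middle hole (0.47 to 0.58 rad), pin home within 2 mm; lid seated in the throat (height 2.5 mm, axis 4 mm, tilt 0.05 rad), turned 0.48 to 0.76 rad clockwise with the switch at 0.36 to 0.68, still, gripped with over 2 N; bystanders within 30 mm of their places (all of step 2 and z of lid in the frame of grinder between 0.1865 and 0.1915 m and horizontal distance between lid and throat below 0.004 m and angle between lid's own z axis and vertical below 0.05 rad and angle between the x axis of lid and the x axis of grinder, either way round between 0.48 and 0.76 rad and value of joint pulse_switch between 0.36 and 0.68 rad and angular speed of lid below 0.1 rad/s and contact force between the fingers and lid above 2 N and distance of each of spatula, measuring_cup, tumbler, ramekin0, ramekin1, bean_jar, scoop from where it was at the start of the episode below 0.03 m); the arm keeps its last pose, push and grip.
It fails at once if the lid is turned on to the lock click (switch beyond 1.08 rad) (value of joint pulse_switch above 1.08 rad).
It fails at once if a bystander is moved more than 30 mm (distance of any of spatula, measuring_cup, tumbler, ramekin0, ramekin1, bean_jar, scoop from where it was at the start of the episode above 0.03 m).
It also fails if it takes over 58 s, if anything falls off the work surface, if the arm or the gripper's body presses on something with over 40 N, if the wrist force passes 120 N, or if a joint passes its speed limit or range.

## Working session

There is one attempt and no reset: what is moved stays moved. The work goes in short steps, Python scripts to look and compute and a tool call to move; the robot and the scene stay as the last step left them, time stands still between calls to the robot, and variables do not carry over. Pictures are saved under pics/ and viewed, at most 10 in all, crops included, and the job is handed in when it is done.

Besides the shell and the picture viewer there is one more tool, called after "Request:" by a JSON object that holds its "fn" and its "kwargs". carry_out: Moves the arm, as the interface text tells. Its arguments: {"type":"object","properties":{"moves":{"type":"string"},"force":{"type":"number"}},"required":["moves"]}

```bash
mkdir -p pics; ls
python3 - <<'E'
from workcell import bot
import cv2
print(bot.get_obs())
for n in("side","top"):
    c=bot.camera(n); cv2.imwrite(f"pics/{n}0.png",c["img"][:,:,::-1])
    print(n,c["mtx"],c["position"],c["orientation"],[k for k in c])
E
```

```text
pics
{'time': 0.0, 'q': array([-6.49169510e+01,  5.01134915e+00,  1.00336188e+01,  9.50994148e+01,
        1.34348986e-03,  9.00003316e+01]), 'qd': array([ 0.06227202,  0.01259392, -0.10410001, -0.08665425, -0.0045373 ,
       -0.03297612]), 'joint_efforts': array([-7.60201033e-05, -5.20382810e+01,  4.64804184e+01,  1.62166340e-02,
        3.20492518e-05, -5.35832019e-07]), 'ee_pos': array([ 0.23307889, -0.49793879,  0.24757318]), 'tcp_rot': array([-1.79922855e+02, -1.34304213e-03,  2.50827156e+01]), 'wrist_force': array([ 0.55985716, -0.16439144,  0.54094351]), 'torque': array([ 0.03612945, -0.04480656, -0.00536615]), 'grasp_force': 0.0, 'opening': 0.08563493961205647}
side [[509.43876991   0.         277.8622483 ]
 [  0.         509.43876991 213.09101623]
 [  0.           0.           1.        ]] [ 0.15526411 -0.75636383  1.09805066] [ 44.19129627  -0.75479311 -24.78522733] ['img', 'mtx', 'position', 'orientation']
top [[432.27847436   0.         282.69175547]
 [  0.         432.27847436 210.77725828]
 [  0.           0.           1.        ]] [0.40189139 0.10211557 1.44707279] [ 7.04692980e+00  8.91865396e-02 -9.14191066e+01] ['img', 'mtx', 'position', 'orientation']
```

View pics/side0.png

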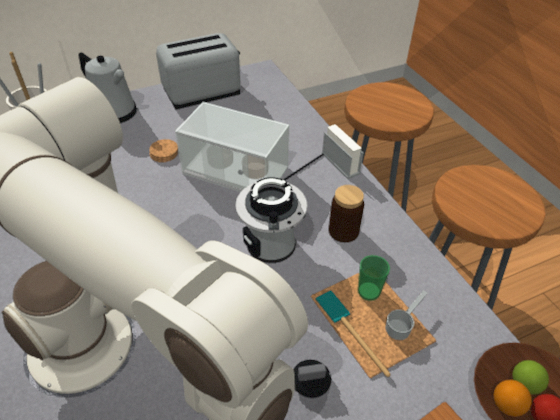

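View pics/top0.png

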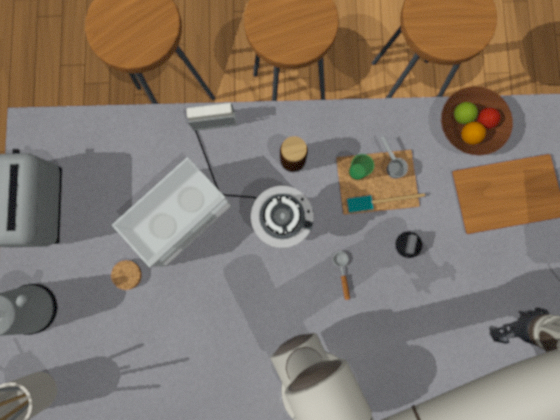

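Side: grinder rim ≈(271,192), lid ≈(312,378). Top: grinder (283,216), dark ear/knob about (307,210), lid (409,244). Next a zoomed composite.

Run:
```python
import cv2,numpy as np
t=cv2.imread("pics/top0.png");s=cv2.imread("pics/side0.png")
def cr(im,u,v,w,h,W,H): return cv2.resize(im[v:v+h,u:u+w],(W,H),interpolation=cv2.INTER_CUBIC)
a=cr(t,243,176,80,60,480,360) # x6
b=cr(s,231,165,80,60,480,360)
c=cr(t,389,224,40,40,240,240); d=cr(s,287,353,50,50,300,300)
L=np.zeros((600,800,3),np.uint8)
a=cr(t,245,180,75,75,400,400);b=cr(s,230,165,80,80,400,400)
L[:400,:400]=a;L[:400,400:]=b;L[400:,:200]=cr(t,389,224,40,40,200,200);L[400:,200:400]=cr(s,287,353,50,50,200,200)
cv2.imwrite("pics/comp.png",L)
```

```text
(no output)
```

View pics/comp.png

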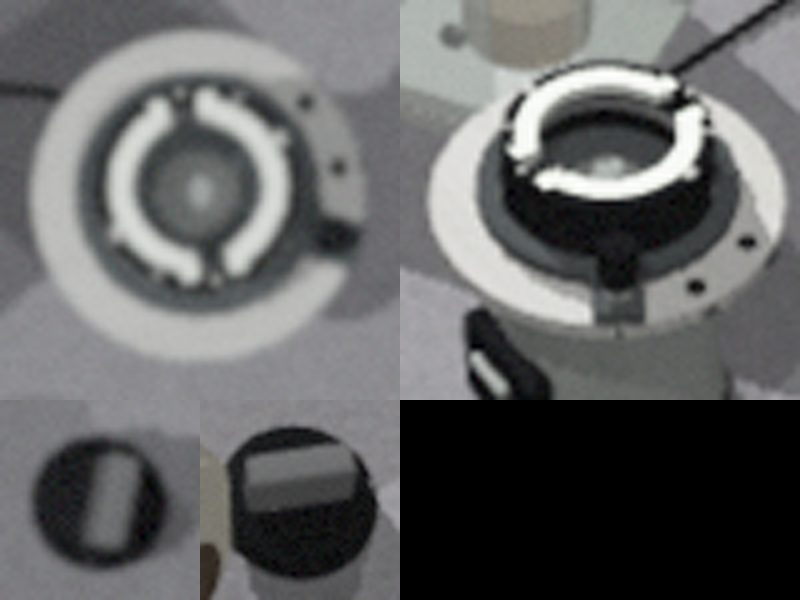

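```bash
cat > h.py <<'E'
import numpy as np,json
from scipy.spatial.transform import Rotation as R
from scipy.optimize import least_squares
CAM={"side":(509.43876991,277.8622483,213.09101623,[0.15526411,-0.75636383,1.09805066],[44.19129627,-0.75479311,-24.78522733]),
"top":(432.27847436,282.69175547,210.77725828,[0.40189139,0.10211557,1.44707279],[7.0469298,.0891865391,-91.4191066])}
def proj(n,P):
    f,cx,cy,p,o=CAM[n]; c=R.from_euler("xyz",o,degrees=True).inv().apply(np.atleast_2d(P)-p)
    return np.c_[cx-f*c[:,0]/c[:,2],cy+f*c[:,1]/c[:,2]]
def ray(n,uv):
    f,cx,cy,p,o=CAM[n]; return np.array(p),R.from_euler("xyz",o,degrees=True).apply([(uv[0]-cx)/f,-(uv[1]-cy)/f,-1])
def onz(n,uv,z):
    p,d=ray(n,uv); return p+d*(z-p[2])/d[2]
def tri(a,b):
    return least_squares(lambda x:np.r_[proj("top",x)[0]-a,proj("side",x)[0]-b],[.4,-.1,.1])
E
python3 - <<'E'
from h import *
T=lambda x,y:np.array([245+x*.1875,180+y*.1875])-.4; S=lambda x,y:np.array([230+.2*(x-400),165+.2*y])-.4
LT=lambda x,y:np.array([389+.2*x,224+.2*(y-400)])-.4; LS=lambda x,y:np.array([287+.25*(x-200),353+.25*(y-400)])-.4
pts={"holeM":(T(338,167),S(696,287)),"holeL":(T(305,102),S(748,242)),"slot+":(T(184,102),S(686,95)),"slot-":(T(214,270),S(531,172)),
"knobtop":(T(335,232),S(617,240)),"wingc":(LT(114,501),LS(299,465)),"wa":(LT(123,455),LS(352,457)),"wb":(LT(105,548),LS(247,472))}
for k,(a,b) in pts.items():
    r=tri(a,b); print(k,r.x.round(4),r.fun.round(1))
# joint fit of grinder x,y,yaw
def mod(q):
    x,y,w=q;f=lambda r,a,z:[x+r*np.cos(w+a),y+r*np.sin(w+a),z]
    return np.array([f(.080,-np.pi/2,.162),f(.08,-np.pi/3,.162),f(.0395,0,.207),f(.0395,np.pi,.207)])
ks=["holeM","holeL","slot+","slot-"]
def res(q): return np.r_[(proj("top",mod(q))-[pts[k][0] for k in ks]).ravel(),(proj("side",mod(q))-[pts[k][1] for k in ks]).ravel()]
r=least_squares(res,[.4,.1,0]);print(r.x,np.degrees(r.x[2]),r.fun.round(1))
x,y,w=r.x; a=w-np.pi*2/3
print("knob",x+.08*np.cos(a),y+.08*np.sin(a))
def lm(q):
    x,y,w=q;return np.array([[x,y,.066]]+[[x+s*.03*np.cos(w),y+s*.03*np.sin(w),.066] for s in(1,-1)])
def rl(q): return np.r_[(proj("top",lm(q))-[pts[k][0] for k in("wingc","wa","wb")]).ravel(),(proj("side",lm(q))-[pts[k][1] for k in("wingc","wa","wb")]).ravel()]
r=least_squares(rl,[.35,-.2,0]);print("lid",r.x,np.degrees(r.x[2]),r.fun.round(1)); print("lid flange top",onz("top",LT(99,503),.024))
E
```

```text
holeM [0.5591 0.0243 0.163 ] [ 0.1 -0.2 -0.2  0. ]
holeL [0.5966 0.0416 0.1635] [ 0.1 -0.3 -0.3  0.1]
slot+ [0.5917 0.1092 0.2105] [ 0.2 -0.6 -0.5  0.1]
slot- [0.4998 0.0955 0.2039] [ 0.1 -0.3 -0.3  0. ]
knobtop [0.5179 0.0299 0.2089] [ 0.  -0.1 -0.1  0. ]
wingc [ 0.4572 -0.309   0.0619] [ 0.1 -0.2 -0.2  0. ]
wa [ 0.4862 -0.3166  0.0613] [ 0.  -0.1 -0.1  0. ]
wb [ 0.4286 -0.3014  0.0634] [ 0.2 -0.6 -0.4  0.1]
[0.54594088 0.10303755 0.16399925] 9.39646472212466 [ 0.1 -0.2  0.2 -0.3  0.2  2.  -0.3 -2.9 -0.2  0.4 -0.2  0.5 -3.   1.7
  2.2 -1.9]
knob 0.517788926012561 0.02815452165305922
lid [ 0.4566287  -0.30966263 -0.26504187] -15.185780289303393 [ 0.7 -0.1  0.8 -0.   0.6 -0.3 -0.2 -0.5 -0.  -0.5 -0.6 -0.2]
lid flange top [ 0.45693466 -0.3100106   0.024     ]
```

The composite shows the slots at ≈(184,102)/(214,270), the holes at (305,102)/(338,167) and the knob at (335,232) in the top half. The lid's wing runs (123,455)–(105,548). From these the grinder is at (0.546, 0.103), yaw 9.4°. The knob is near (0.518, 0.029) and the lid at (0.457, −0.310), wing yaw −15.2°.

Request:
{"fn": "carry_out", "kwargs": {"moves": "0 0 -72 0 0 0 50;481.5 -356.5 -72 0 0 -44.3 50;481.5 -356.5 -72 0 0 -44.3 50;481.5 -356.5 -72 0 0 -44.3 50;481.5 -356.5 -72 0 0 -44.3 50;481.5 -356.5 -72 0 0 -44.3 50;481.5 -356.5 -72 0 0 -44.3 50;481.5 -356.5 -72 0 0 -44.3 50;481.5 -356.5 -72 0 0 -44.3 50;481.5 -356.5 -72 0 0 -44.3 50;481.5 -356.5 -72 0 0 -44.3 50;481.5 -356.5 -72 0 0 -44.3 50;481.5 -356.5 -72 0 0 -44.3 50;481.5 -356.5 -72 0 0 -44.3 50;481.5 -356.5 -72 0 0 -44.3 50;481.5 -356.5 -72 0 0 -44.3 50;481.5 -356.5 -72 0 0 -44.3 50;481.5 -356.5 -72 0 0 -44.3 50", "force": 40}}

```text
time: 1.9
ee_pos: [0.5178, 0.0278, 0.3206]
tcp_rot: [180.0, -0.0, 69.3]
wrist_force: [0.5, -0.5, -0.2]
opening: 0.0499
grasp_force: 0.0
```

Request:
{"fn": "carry_out", "kwargs": {"moves": "0 0 50 0 0 0 45;0 0 90 0 0 0 45;0 0 110 0 0 0 45;0 0 120 0 0 0 45;0 0 126 0 0 0 45;0 0 126 0 0 0 45;0 0 126 0 0 0 45"}}

```text
time: 2.6
ee_pos: [0.5186, 0.0288, 0.1956]
tcp_rot: [179.9, -0.0, 69.4]
wrist_force: [-0.2, -0.1, -0.2]
opening: 0.0452
grasp_force: 0.0
```

Run:
```python
from workcell import bot
import cv2,numpy as np
c=bot.camera("side")["img"][:,:,::-1]; t=bot.camera("top")["img"][:,:,::-1]
f=lambda i,u,v:cv2.resize(i[v:v+100,u:u+100],(400,400),interpolation=cv2.INTER_CUBIC)
cv2.imwrite("pics/k1.png",np.hstack([f(c,225,150),f(t,245,165)])); o=bot.get_obs();print(o["wrist_force"],o["q"],o["ee_pos"])
```

```text
[-0.0782895  -0.90282983 -0.16259553] [ 3.18626607e+00 -8.65786119e-02 -1.01533067e+00  8.89679756e+01
 -4.25511898e-04  1.13805773e+02] [0.51862247 0.0288688  0.19548618]
```

View pics/k1.png

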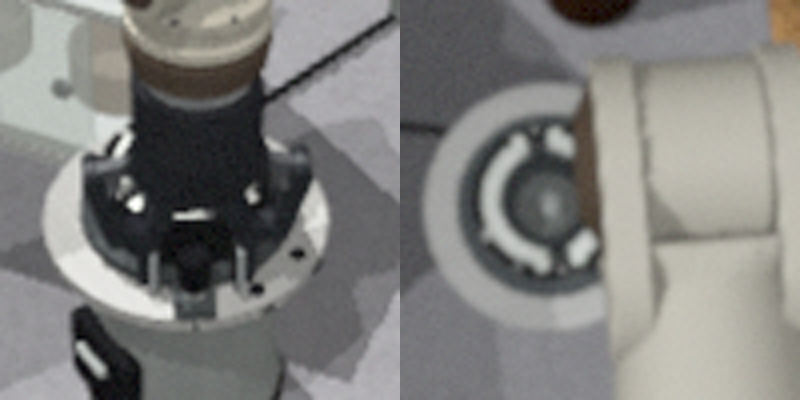

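The knob at (195,255) stands midway between the fingers at (153,270) and (240,270). Close.

Request:
{"fn": "carry_out", "kwargs": {"moves": "0 0 0 0 0 0 10;0 0 0 0 0 0 10;0 0 0 0 0 0 10;0 0 0 0 0 0 10;0 0 0 0 0 0 10;0 0 0 0 0 0 10;0 0 0 0 0 0 10;0 0 0 0 0 0 10", "force": 40}}

```text
time: 3.5
ee_pos: [0.5183, 0.0289, 0.1948]
tcp_rot: [179.9, -0.0, 69.4]
wrist_force: [0.5, -0.3, 4.8]
opening: 0.0194
grasp_force: 39.1
```

Request:
{"fn": "carry_out", "kwargs": {"moves": "0 0 -3 0 0 0 10;0 0 -6 0 0 0 10;0 0 -9 0 0 0 10;0 0 -11 0 0 0 10;0 0 -11 0 0 0 10;0 0 -11 0 0 0 10"}}

```text
time: 4.1
ee_pos: [0.5181, 0.029, 0.2051]
tcp_rot: [-180.0, -0.0, 69.4]
wrist_force: [1.2, 1.1, -4.7]
opening: 0.0188
grasp_force: 39.2
```

Request:
{"fn": "carry_out", "kwargs": {"moves": "0.1 4.2 0 0 0 -3 10;0.4 8.4 0 0 0 -6 10;1.0 12.5 0 0 0 -9 10;1.7 16.6 0 0 0 -12 10;2.7 20.7 0 0 0 -15 10;3.9 24.7 0 0 0 -18 10;5.3 28.7 0 0 0 -21 10;6.9 32.5 0 0 0 -24 10;8.7 36.3 0 0 0 -27 10;10.7 40 0 0 0 -30 10;10.7 40 0 0 0 -30 10;10.7 40 0 0 0 -30 10;10.7 40 0 0 0 -30 10"}}

```text
time: 5.4
ee_pos: [0.559, 0.0252, 0.2051]
tcp_rot: [-180.0, -0.1, 99.3]
wrist_force: [-0.2, 4.7, -5.0]
opening: 0.0185
grasp_force: 39.2
```

Request:
{"fn": "carry_out", "kwargs": {"moves": "0 0 3 0 0 0 10;0 0 6 0 0 0 10;0 0 9 0 0 0 10;0 0 10.5 0 0 0 10;0 0 10.5 0 0 0 10;0 0 10.5 0 0 0 10"}}

```text
time: 6.0
ee_pos: [0.559, 0.0252, 0.195]
tcp_rot: [180.0, -0.0, 99.3]
wrist_force: [-0.5, 5.7, -3.3]
opening: 0.0187
grasp_force: 39.6
```

Request:
{"fn": "carry_out", "kwargs": {"moves": "0 0 0 0 0 0 40;0 0 0 0 0 0 40;0 0 0 0 0 0 40;0 0 0 0 0 0 40;0 0 -30 0 0 0 40;0 0 -80 0 0 0 40;0 0 -125 0 0 0 40;0 0 -125 0 0 0 40;0 0 -125 0 0 0 40"}}

```text
time: 6.9
ee_pos: [0.5598, 0.0247, 0.3209]
tcp_rot: [179.9, 0.0, 99.4]
wrist_force: [0.8, -0.4, 0.2]
opening: 0.0401
grasp_force: 0.0
```

Run:
```python
from workcell import bot
import cv2,numpy as np
print(bot.get_obs()["ee_pos"],bot.get_obs()["tcp_rot"])
c=bot.camera("side")["img"][:,:,::-1]; t=bot.camera("top")["img"][:,:,::-1]
f=lambda i,u,v,s=80:cv2.resize(i[v:v+s,u:u+s],(400,400),interpolation=cv2.INTER_CUBIC)
cv2.imwrite("pics/k2.png",np.hstack([f(c,230,165),f(c,280,340)]))
```

```text
[0.55984562 0.02469398 0.32087802] [1.79866045e+02 2.88211173e-02 9.93683825e+01]
```

View pics/k2.png

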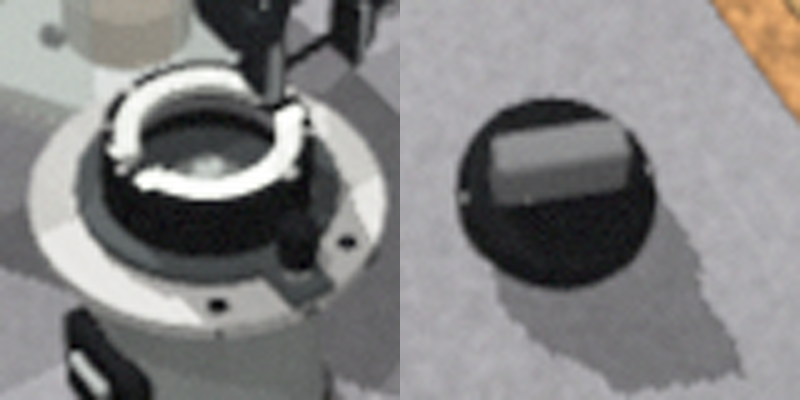

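Knob now at (297,245), over the middle hole, with the first hole visible again at (218,305) and the last at (347,243). The lid is where it was measured. On to the lid.

Request:
{"fn": "carry_out", "kwargs": {"moves": "-313.4 -156.1 0 0 0 -65.4 50;-313.4 -156.1 0 0 0 -65.4 50;-313.4 -156.1 0 0 0 -65.4 50;-313.4 -156.1 0 0 0 -65.4 50;-313.4 -156.1 0 0 0 -65.4 50;-313.4 -156.1 0 0 0 -65.4 50;-313.4 -156.1 0 0 0 -65.4 50;-313.4 -156.1 0 0 0 -65.4 50;-313.4 -156.1 0 0 0 -65.4 50;-313.4 -156.1 0 0 0 -65.4 50;-313.4 -156.1 50 0 0 -65.4 50;-313.4 -156.1 100 0 0 -65.4 50;-313.4 -156.1 150 0 0 -65.4 50;-313.4 -156.1 190 0 0 -65.4 50;-313.4 -156.1 190 0 0 -65.4 50;-313.4 -156.1 190 0 0 -65.4 50"}}

```text
time: 8.6
ee_pos: [0.4563, -0.3091, 0.1303]
tcp_rot: [180.0, -0.1, 164.8]
wrist_force: [-0.6, -0.2, 0.4]
opening: 0.0502
grasp_force: 0.0
```

Request:
{"fn": "carry_out", "kwargs": {"moves": "0 0 40 0 0 0 50;0 0 60 0 0 0 50;0 0 70 0 0 0 50;0 0 75.5 0 0 0 50;0 0 75.5 0 0 0 50;0 0 75.5 0 0 0 10;0 0 75.5 0 0 0 10;0 0 75.5 0 0 0 10;0 0 75.5 0 0 0 10;0 0 75.5 0 0 0 10;0 0 75.5 0 0 0 10;0 0 75.5 0 0 0 10;0 0 75.5 0 0 0 10;0 0 75.5 0 0 0 10", "force": 60}}

```text
time: 10.0
ee_pos: [0.457, -0.3102, 0.0556]
tcp_rot: [-180.0, 0.1, 164.8]
wrist_force: [-0.7, -0.3, 6.1]
opening: 0.0192
grasp_force: 59.1
```

Request:
{"fn": "carry_out", "kwargs": {"moves": "0 0 -20 0 0 0 10;0 0 -60 0 0 0 10;0 0 -110 0 0 0 10;0 0 -160 0 0 0 10;0 0 -200 0 0 0 10;0 0 -240 0 0 0 10;11 200 -240 0 0 -12 10;22.4 422.1 -240 0 0 -24.6 10;22.4 422.1 -240 0 0 -24.6 10;22.4 422.1 -240 0 0 -24.6 10;22.4 422.1 -240 0 0 -24.6 10;22.4 422.1 -240 0 0 -24.6 10;22.4 422.1 -240 0 0 -24.6 10;22.4 422.1 -240 0 0 -24.6 10;22.4 422.1 -240 0 0 -24.6 10;22.4 422.1 -240 0 0 -24.6 10;22.4 422.1 -240 0 0 -24.6 10;22.4 422.1 -240 0 0 -24.6 10"}}

```text
time: 11.8
ee_pos: [0.5455, 0.1026, 0.2944]
tcp_rot: [-180.0, -0.0, -170.7]
wrist_force: [-0.1, 0.2, -1.5]
opening: 0.0192
grasp_force: 59.5
```

Run:
```python
from workcell import bot
import cv2,numpy as np
print(bot.get_obs()["ee_pos"],bot.get_obs()["tcp_rot"],bot.get_obs()["wrist_force"])
c=bot.camera("side")["img"][:,:,::-1]
from h import *
# overlay predicted lid flange and throat with TCP-derived pose
o=bot.get_obs();p=o["ee_pos"];z0=p[2]-.0556;w=np.radians(9.4)
s=6;im=cv2.resize(c[130:230,225:325],(600,600),interpolation=cv2.INTER_CUBIC)
a=np.linspace(0,2*np.pi,120)
def dr(P,col):
    uv=((proj("side",P)+.5-[225,130])*s).astype(int)
    for q in uv: cv2.circle(im,tuple(map(int,q)),1,col,-1)
circ=lambda x,y,r,z:np.c_[x+r*np.cos(a),y+r*np.sin(a),0*a+z]
dr(circ(p[0],p[1],.045,z0+.018),(0,0,255)); dr(circ(p[0],p[1],.034,z0),(0,255,255))
g=(.546,.103)
dr(circ(*g,.055,.207),(0,255,0)); dr(circ(*g,.093,.162),(255,0,0))
cv2.imwrite("pics/k3.png",im)
```

```text
[0.54545372 0.10259039 0.29435522] [-1.79989185e+02 -8.95897519e-03 -1.70657125e+02] [-0.10761514  0.16419714 -1.53736098]
```

View pics/k3.png

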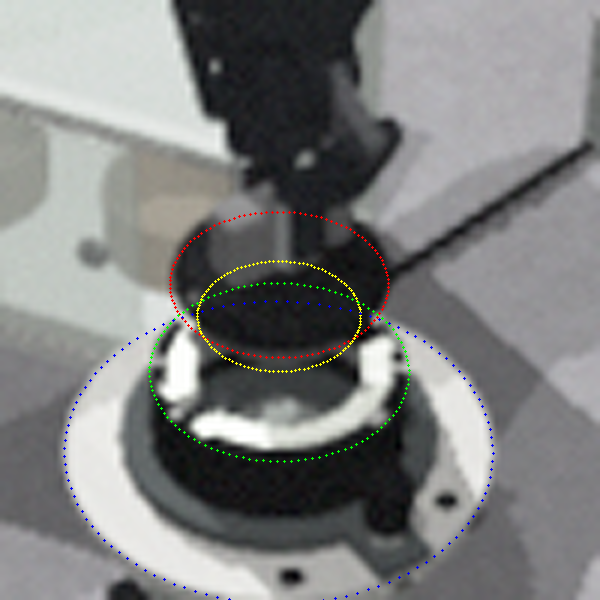

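Predicted flange (red), plug (yellow), rim (green) and plate (blue) outlines match the picture, so the lid is aligned above the throat. Descending, slowly at the end.

Request:
{"fn": "carry_out", "kwargs": {"moves": "-0.6 0.3 15 0 0 0 10;-0.6 0.3 26 0 0 0 10;-0.6 0.3 30 0 0 0 10;-0.6 0.3 34 0 0 0 10;-0.6 0.3 38 0 0 0 10;-0.6 0.3 38 0 0 0 10"}}

```text
time: 12.45
ee_pos: [0.546, 0.1036, 0.256]
tcp_rot: [180.0, -0.0, -170.6]
wrist_force: [0.6, 0.2, -1.5]
opening: 0.0194
grasp_force: 59.4
```

Request:
{"fn": "carry_out", "kwargs": {"moves": "0 0 3 0 0 0 10;0 0 6 0 0 0 10;0 0 8 0 0 0 10;0 0 10 0 0 0 10;0 0 11 0 0 0 10;0 0 11.5 0 0 0 10;0 0 11.5 0 0 0 10"}}

```text
time: 13.15
ee_pos: [0.5461, 0.1037, 0.2448]
tcp_rot: [180.0, 0.0, -170.6]
wrist_force: [-0.2, -0.4, -0.9]
opening: 0.0194
grasp_force: 59.4
```

Request:
{"fn": "carry_out", "kwargs": {"moves": "0 0 0.5 0 0 0 10;0 0 1 0 0 0 10;0 0 1.5 0 0 0 10;0 0 1.5 0 0 0 10;0 0 1.5 0 0 0 10"}}

```text
time: 13.65
ee_pos: [0.5461, 0.1037, 0.2446]
tcp_rot: [180.0, 0.1, -170.6]
wrist_force: [-2.8, -2.0, 7.2]
opening: 0.0191
grasp_force: 60.6
```

Seated: the contact force rises to 7 N at exactly the predicted height. Turning clockwise.

Request:
{"fn": "carry_out", "kwargs": {"moves": "0 0 -0.7 0 0 0 10;0 0 -0.7 0 0 3 10;0 0 -0.7 0 0 6 10;0 0 -0.7 0 0 9 10;0 0 -0.7 0 0 12 10;0 0 -0.7 0 0 15 10;0 0 -0.7 0 0 18 10;0 0 -0.7 0 0 21 10;0 0 -0.7 0 0 24 10;0 0 -0.7 0 0 27 10;0 0 -0.7 0 0 30 10;0 0 -0.7 0 0 32 10;0 0 -0.7 0 0 34 10;0 0 -0.7 0 0 35.5 10;0 0 -0.7 0 0 35.5 10;0 0 -0.7 0 0 35.5 10;0 0 -0.7 0 0 35.5 10"}}

```text
time: 15.35
ee_pos: [0.5462, 0.1037, 0.2446]
tcp_rot: [180.0, 0.0, 153.9]
wrist_force: [-1.7, -0.4, 5.7]
opening: 0.0191
grasp_force: 60.4
```

Run:
```python
from workcell import bot
import cv2,numpy as np
o=bot.get_obs();print({k:o[k] for k in("ee_pos","tcp_rot","wrist_force","torque","grasp_force")})
c=bot.camera("side")["img"][:,:,::-1];t=bot.camera("top")["img"][:,:,::-1]
f=lambda i,u,v,s=80:cv2.resize(i[v:v+s,u:u+s],(400,400),interpolation=cv2.INTER_CUBIC)
cv2.imwrite("pics/k4.png",np.hstack([f(c,230,165),cv2.resize(t[100:300,240:440],(400,400))]))
```

```text
{'ee_pos': array([0.54621598, 0.10373182, 0.24461375]), 'tcp_rot': array([1.79970351e+02, 4.62962077e-02, 1.53883150e+02]), 'wrist_force': array([-1.69913148, -0.43758839,  5.66447528]), 'torque': array([-0.0626535 ,  0.31711087,  0.15956267]), 'grasp_force': 60.41764676570892}
```

View pics/k4.png

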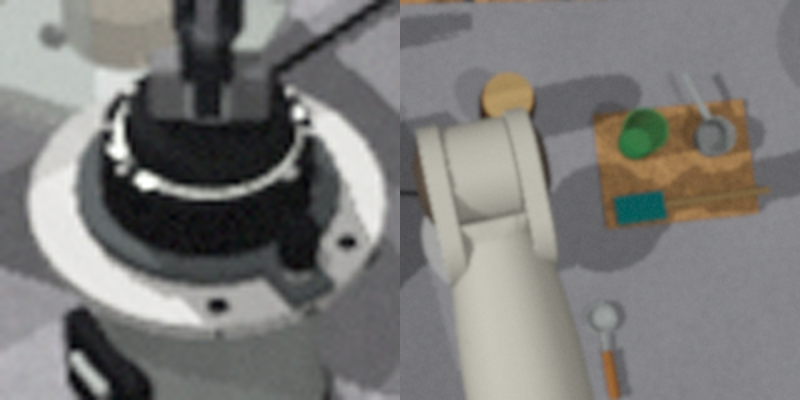

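The lid sits flush on the rim, turned 35.5° with the switch torque felt. The knob at (297,240) is still at the middle hole, and the bystanders haven't moved. Handing in.

```bash
python3 -c "
from workcell import bot
print(bot.job_done())"
```

```text
the job is handed in; nothing more can be done
None
```

The job is handed in, with no verdict returned: the collar is at the middle hole with the pin down, and the lid is seated, turned 35.5° clockwise to pulse and still gripped at about 60 N.

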